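Scan a notions tin at the mending table

ROBOT

A 7-joint arm with a two-finger parallel gripper is mounted at the origin on the work surface. World frame = base frame: x ahead of the robot, y to its left, z up, the work surface at z = 0. Lengths are in m, angles in rad, forces in N, time in s.
With the tool pointing down it reaches from about 0.35 to 0.9 m from the base axis. Payload 8.1 kg.
Tool frame: the origin (TCP) lies midway between the tips of the shut fingers; the grasp point (between the pads) lies 19 mm behind it; z points along the fingers, y is the line along which they close (so a half turn about z gives the same grasp; the last joint's range is limited). The gripper opens to 92 mm and grips with 3 to 60 N. Pads are 19 mm wide; open, the fingers measure 130 mm over their backs; the gripper's body (75 mm by 190 mm) begins 47 mm behind the grasp point.
Start: joints at [-1.253, 0.434, 0.025, 1.573, -0.012, 1.134, -0.075], TCP at [0.255, 0.57, 0.227] pointing down, gripper open.
Joint ranges: [-2.62, 2.62], [-0.44, 2.09], [-1.27, 1.32], [0.08, 2.57], [-1.32, 4.46], [0.12, 2], [-2.74, 2.74]. Speed limits (rad/s): [2.22, 2.22, 3.01, 3.01, 3.14, 3.14, 3.14].

INTERFACE

Orientations are given as a rotation vector (axis times angle).
In Python, from cell import observe, cams, job gives the robot as it stands. The module is installed in compiled form; this text tells all that it offers.
- The arm moves only by the tool step_arm, never from a script. Its argument "steps" is a list of rows, each a list of 6 numbers: the shift along the world's x, y, z in mm, then the turn, a rotation vector about the world's x, y, z in rad. In form: [[dx, dy, dz, rx, ry, rz], ...]. A call has 1 to 20 rows; each row shifts and turns the commanded pose from where the row before left it; what a row does not reach is not made up. A row lasts 1/12 s, in which the tool goes at most 41.7 mm and 7.16 degrees, less where a joint would pass 70% of its speed; a pose out of reach is approached as far as the arm can. A call with a gripper value outside its range is refused whole. "gripper" is the opening, from 0 (shut) to 1 (fully open), set as the call begins (left out, the last holds). The fingers move at their own pace and stop on an object; "force" is the grip in N (left out, the last holds). Time passes only in rows, so rows that do not move let the fingers close. It gives the time, the measured TCP pose, the force, the opening and the grip force at its end, in the units of the state.
- observe(): the state, without advancing time (a new reading comes with each control period).
- cams.get_image(name): name is "scene" or "top" or "wrist"; returns the picture (384x512x3 uint8, red, green, blue); there is no depth.
- cams.get_calibration(name): a dict with "fov_y" (degrees; the focal length in pixels is half the picture's height over the tangent of half this angle, whatever the lens; pixels are square), "cx", "cy" (the principal point, pixels), "dist_coeffs" ([k1, k2, p1, p2, k3] as OpenCV has them; the pictures are not rectified), "world_to_cam" (4x4, takes a point from world to camera coordinates). Camera axes: x right, y up, looking along -z (the intrinsics and any distortion apply to the point x, -y, -z); pixel columns grow to the right and rows downward; lengths in m; the calibration is good to about 2 mm. A picture is of the moment at which its call begins: read the wrist's pose just before it. get_calibration takes no time and is no camera call; for the wrist camera it gives the pose at the moment of the call.
- job.sign_off(): hands the job in; it is judged then, once.
The state is a dict: "clock": time; "joints": joint angles; "dq": joint speeds; "joint_efforts": joint torques, N m; "position": TCP position; "ee_rot": TCP orientation; "force": force on the tool from outside, world axes, zero at the start; "ft_torque": the same for the moment, N m; "width": opening from 0.0 (shut) to 1.0 (fully open); "gripper_force": force on a finger pad.
Only numpy, scipy, OpenCV 4.12 (cv2) and the standard library are available. Lean on these libraries where they do the work, as an engineer would, in place of code of your own. Each camera call takes 0.05 s, during which the arm holds its last target. There are 200 camera calls.

TASK

Stand the tall metal tin upright in the middle of the scanner's pad, turned so that its paper label squarely faces the scanner's window; set it down and let go, do not drop it. Then, with the tin left standing like that, press the read button on top of the scanner fully down and let it come back up. Do not knock the tin over, and leave the squat tin and the glass jar where they are.

Things in the scene. Friction and masses are not known exactly. Their poses are not given: they have to be found in the camera images.
- tall_tin: tall closed dark-metal tin to be scanned, a cylinder 56 mm across, 120 mm tall, about 0.25 kg. One side has a white paper label with black bars (65 mm high, 80 degrees of girth); a 16 mm white paper strip runs from the label's middle up over the rim to the lid's centre, seen from above. Origin: centre of underside; z up; x axis points out through the middle of the label.
- label_face (a point): middle of the paper label on the tall tin's surface: 28 mm from the tin's axis along its x axis, 58 mm above its underside
- scanner: label scanner fixed to the table: a flat grey pad 120 x 120 x 6 mm with a dark ring mark 70 mm across, and beside it a grey block (70 mm deep, 110 wide, 105 high) with a dark window facing the pad. Origin: under the pad's middle, at table height; x axis points from pad to block: window face at x = 75 mm, back at 145. A tin facing the window has its x axis along this x axis.
- pad_center (a point): middle of the pad's upper face (6 mm above the table), where the tin is to stand; axes as the scanner's
- scan_window (a point): middle of the scanner's window: 75 mm from the pad's middle, 58 mm above the table
- read_button (a joint): travel of the read button on top of the scanner block, in m: 0 up, 0.006 fully down; a spring of about 4 N brings it back
- read_button_top (a point): centre of the upper face of the read button, a white disc 32 mm across in a black housing on the top of the block, 115 mm along x from the scanner's origin; it is pressed straight down
- squat_tin: bystander: squat dark-metal tin, 72 mm in diameter, 55 mm tall; origin at the centre of its underside
- glass_jar: bystander: glass jar with metal lid, 66 mm in diameter, 92 mm tall; origin at the centre of its underside
There are look-alikes about, which are no part of the job. Several things look just like the scanner: the one meant starts farthest from the robot's base.

How it is judged:
By the outcome, as a careful person would: the job done as asked, in the order asked, and still so for the second after the job is handed in, with the robot touching nothing.
It also fails if it takes over 45 s, if anything falls off the work surface, if the arm or the gripper's body presses on something with over 40 N, if the wrist force passes 120 N, or if a joint passes its speed limit or range.

## Working session

There is one attempt and no reset: what is moved stays moved. The work goes in short steps, Python scripts to look and compute and a tool call to move; the robot and the scene stay as the last step left them, time stands still between calls to the robot, and variables do not carry over. Pictures are saved under pics/ and viewed, at most 10 in all, crops included, and the job is handed in when it is done.

Besides the shell and the picture viewer there is one more tool, called after "Emit:" as a command line: name --pt "numbers of a row" for each row, then --argument value for the rest. step_arm: Moves the arm, as the interface text tells. Its arguments: {"type":"object","properties":{"steps":{"type":"array","items":{"type":"array","items":{"type":"number"}}},"gripper":{"type":"number"},"force":{"type":"number"}},"required":["steps"]}

```bash
mkdir -p pics
cat > h.py <<'E'
import numpy as np, cv2
from cell import observe, cams, job
def K(c):
    f=192/np.tan(np.radians(c['fov_y'])/2)
    return np.array([[f,0,c['cx']],[0,f,c['cy']],[0,0,1.]])
F=np.diag([1.,-1,-1])
def ray(c,px):
    u=cv2.undistortPoints(np.array([[px]],float),K(c),np.array(c['dist_coeffs'],float)).ravel()
    T=np.array(c['world_to_cam']); R,t=T[:3,:3],T[:3,3]
    return -R.T@t, R.T@F@np.array([u[0],u[1],1])
def at_z(c,px,z):
    o,d=ray(c,px); return o+d*(z-o[2])/d[2]
def proj(c,P):
    T=np.array(c['world_to_cam']); P=np.atleast_2d(np.array(P,float))
    Q=(P@T[:3,:3].T+T[:3,3])@F
    return cv2.projectPoints(Q,np.zeros(3),np.zeros(3),K(c),np.array(c['dist_coeffs'],float))[0].reshape(-1,2)
def crop(im,x0,y0,x1,y1,s,name):
    cv2.imwrite(name,cv2.resize(im[y0:y1,x0:x1,::-1],None,fx=s,fy=s,interpolation=cv2.INTER_CUBIC))
E
python3 - <<'E'
from h import *
for n in ('top','scene'):
    im=cams.get_image(n); np.save(n,im); crop(im,0,0,512,384,1.5,f'pics/{n}0.png')
    c=cams.get_calibration(n); print(n,c['fov_y'],c['dist_coeffs'],np.round(c['world_to_cam'],3).tolist())
print(observe())
E
```

```text
top 48.65452217689207 [-0.09431596  0.          0.          0.          0.        ] [[-0.001, -1.0, 0.026, 0.039], [0.984, 0.003, 0.18, -0.508], [-0.18, 0.026, 0.983, -0.972], [0.0, 0.0, 0.0, 1.0]]
scene 45.61349041084199 [-0.15952804  0.          0.          0.          0.        ] [[-0.594, 0.804, 0.006, 0.258], [-0.438, -0.33, 0.836, 0.145], [0.675, 0.494, 0.548, -1.308], [0.0, 0.0, 0.0, 1.0]]
{'clock': 0.1, 'joints': array([-1.2526151 ,  0.43511376,  0.02495146,  1.5739971 , -0.01157601,
        1.13400706, -0.07510245]), 'dq': array([-1.77662688e-05, -1.50211085e-03,  1.65184654e-03, -2.92400595e-03,
       -7.54131423e-04,  5.88793110e-04, -6.51950654e-04]), 'joint_efforts': array([ 2.87355848e-03, -6.69117236e+01,  9.87964086e-01, -3.15144324e+01,
       -6.05029240e-02,  3.72900465e-02,  7.50931963e-05]), 'position': array([0.25515339, 0.57004519, 0.22605126]), 'ee_rot': array([-6.56128033e-01, -3.07215529e+00,  2.15556990e-03]), 'force': array([ 0.36502149, -0.37119669,  0.63618402]), 'ft_torque': array([ 0.00786633,  0.03300023, -0.02142901]), 'gripper_force': 0.0, 'width': 0.9996351452061091}
```

View pics/top0.png

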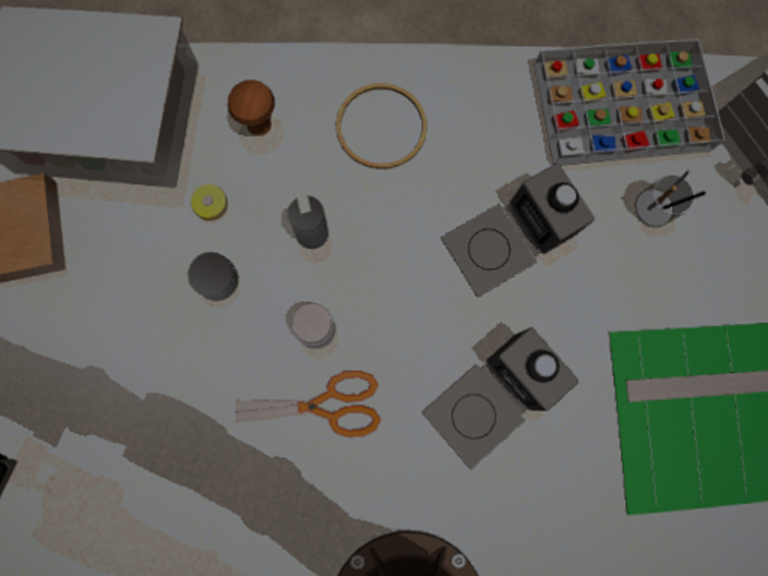

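View pics/scene0.png

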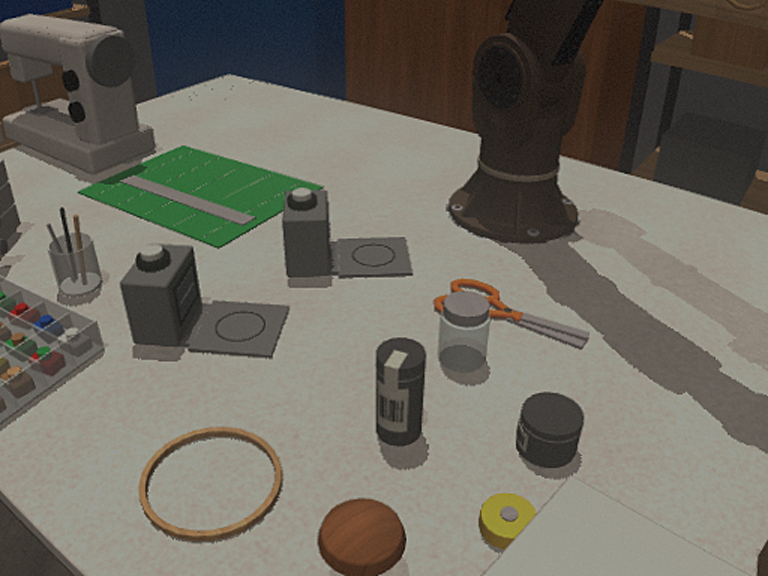

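The top view (×1.5) shows these candidates:
- **Tins:** tall tin at (308,222) with the paper strip, squat tin at (213,276), jar at (312,325).
- **Scanners:** one with its pad at (489,249), one with its pad at (474,416). The robot base is near (405,570), so the upper one at (489,249) is farthest and is the one meant.

I'll check that choice in a close crop.

Run:
```python
from h import *
im=np.load('top.npy')
a=cv2.resize(im[120:175,180:235],None,fx=7,fy=7,interpolation=cv2.INTER_CUBIC)
b=cv2.resize(im[105:205,290:400],None,fx=3.85,fy=3.85,interpolation=cv2.INTER_CUBIC)
a=np.clip(a*1.6,0,255).astype(np.uint8);b=np.clip(b*1.6,0,255).astype(np.uint8)
print(a.shape,b.shape)
cv2.imwrite('pics/c1.png',a[:,:,::-1]); 
o=np.zeros((385,385+b.shape[1],3),np.uint8); o[:,:385]=a; o[:b.shape[0],385:]=b[:385]
cv2.imwrite('pics/c1.png',o[:,:,::-1][:, :800])
```

```text
(385, 385, 3) (385, 424, 3)
```

View pics/c1.png

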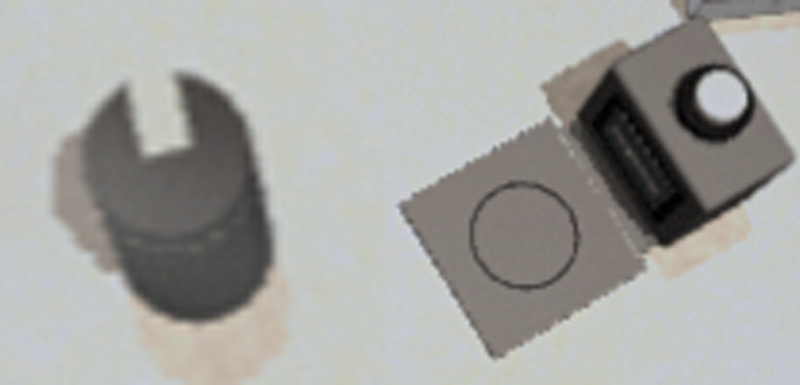

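Run:
```python
from h import *
from scipy.optimize import least_squares
c=cams.get_calibration('top'); s=cams.get_calibration('scene')
L=lambda x,y:(180+(x+.5)/7-.5,120+(y+.5)/7-.5)
S=lambda x,y:(290+(x-385+.5)/3.85-.5,105+(y+.5)/3.85-.5)
print('lid',at_z(c,L(166,153),.12), 'rimstrip',at_z(c,L(152,75),.12),'stripend',at_z(c,L(166,150),.12))
px=[S(*p) for p in [(401,205),(549,122),(645,268),(495,357),(524,235),(700,22),(793,158)]]
print('ring',at_z(c,px[4],.006))
m=np.array([[-60,60,6],[60,60,6],[60,-60,6],[-60,-60,6],[0,0,6],[145,55,105],[145,-55,105]])/1000
def w(p): 
    C,D=np.cos(p[2]),np.sin(p[2]); return np.c_[p[0]+C*m[:,0]-D*m[:,1],p[1]+D*m[:,0]+C*m[:,1],m[:,2]]
r=least_squares(lambda p:(proj(c,w(p))-px).ravel(),[.6,-.1,-1])
print(r.x,np.degrees(r.x[2]),np.round(r.fun,1))
x,y,t=r.x
for z in (.11,.12,.125,.13):print('btn',z,at_z(c,S(723,94),z))
print('btn exp',x+.115*np.cos(t),y+.115*np.sin(t))
print('scene check ring,corners', (proj(s,w(r.x))*1.5).round(1).tolist())
b=at_z(c,L(166,153),.12)[:2]
print('scene lid', proj(s,[*b,.12])*1.5, proj(s,[*b,0])*1.5)
print('squat',at_z(c,(213/1.5,276/1.5),.055),'jar',at_z(c,(314/1.5,323/1.5),.092))
```

```text
lid [0.6066065  0.15805205 0.12      ] rimstrip [0.63302058 0.16322628 0.12      ] stripend [0.60761738 0.15807542 0.12      ]
ring [ 0.57950667 -0.14164841  0.006     ]
[ 0.57753674 -0.14014126 -1.04309859] -59.76514688672513 [-1.   0.   0.2 -0.8  0.2  0.7 -0.6  1.  -0.6  0.8  0.2 -2.6  1.4  0.8]
btn 0.11 [ 0.64338717 -0.24675798  0.11      ]
btn 0.12 [ 0.63998492 -0.24342223  0.12      ]
btn 0.125 [ 0.63828379 -0.24175436  0.125     ]
btn 0.13 [ 0.63658266 -0.24008648  0.13      ]
btn exp 0.6354444856085799 -0.2394976573096527
scene check ring,corners [[272.2, 353.9], [188.6, 347.1], [214.4, 298.8], [290.8, 304.1], [241.6, 324.8], [119.5, 281.6], [150.3, 241.2]]
scene lid [[401.29964553 351.15604382]] [[398.72944958 428.68473302]]
squat [0.5206844  0.30834597 0.055     ] jar [0.44175923 0.14351817 0.092     ]
```

The crop confirms both choices. The tall tin's lid centre is at crop (166,153), with its strip pointing up and slightly left, which gives a yaw of about 11°. The far scanner's ring is at (524,235), its button at (723,94), and its fitted yaw is −59.8°. I'll move above the tin and check with the wrist camera.

Emit:
step_arm --pt "22 -25.75 2.5 0 0 0.038" --pt "22 -25.75 2.5 0 0 0.038" --pt "22 -25.75 2.5 0 0 0.038" --pt "22 -25.75 2.5 0 0 0.038" --pt "22 -25.75 2.5 0 0 0.038" --pt "22 -25.75 2.5 0 0 0.038" --pt "22 -25.75 2.5 0 0 0.038" --pt "22 -25.75 2.5 0 0 0.038" --pt "22 -25.75 2.5 0 0 0.038" --pt "22 -25.75 2.5 0 0 0.038" --pt "22 -25.75 2.5 0 0 0.038" --pt "22 -25.75 2.5 0 0 0.038" --pt "22 -25.75 2.5 0 0 0.038" --pt "22 -25.75 2.5 0 0 0.038" --pt "22 -25.75 2.5 0 0 0.038" --pt "22 -25.75 2.5 0 0 0.038" --pt "0 0 0 0 0 0" --pt "0 0 0 0 0 0" --gripper 1

```text
clock: 1.6
position: [0.6083, 0.1558, 0.2662]
ee_rot: [0.286, -3.128, 0.002]
force: [0.2, 0.4, 0.6]
width: 1.0
gripper_force: 0.0
```

```bash
cat >> h.py <<'E'
from scipy.spatial.transform import Rotation as Rn
def pose():
    o=observe(); R=Rn.from_rotvec(o['ee_rot']).as_matrix()
    print('t',round(o['clock'],2),'p',np.round(o['position'],4),'yaw_y',round(float(np.degrees(np.arctan2(R[1,1],R[0,1]))),2),'zax',np.round(R[:,2],4),'F',np.round(o['force'],1),'w',round(o['width'],3),'g',round(o['gripper_force'],1),'q',np.round(o['joints'],2))
E
python3 - <<'E'
from h import *
pose(); c=cams.get_calibration('wrist'); im=cams.get_image('wrist'); np.save('w1',im)
np.save('wc1',c,allow_pickle=True)
crop(np.clip(im*1.5,0,255).astype(np.uint8),0,0,512,384,1.5,'pics/w1.png')
print(c['fov_y'],c['dist_coeffs'],np.round(c['world_to_cam'],3).tolist())
b=(.6066,.158)
print(proj(c,[[*b,.12],[*b,0]])*1.5)
E
```

```text
t 1.6 p [0.6083 0.1558 0.2662] yaw_y 100.45 zax [-4.0e-04 -1.1e-03 -1.0e+00] F [0.2 0.4 0.6] w 1.0 g 0.0 q [-0.4   0.41  0.09  1.51 -0.04  1.22  1.45]
66.24682241245561 [-0.01483718  0.          0.          0.          0.        ] [[-0.181, 0.984, -0.001, -0.043], [-0.938, -0.173, -0.302, 0.647], [-0.297, -0.054, 0.953, -0.24], [0.0, 0.0, 0.0, 1.0]]
[[386.80644453 266.29034729]
 [385.9800454  234.41367931]]
```

View pics/w1.png

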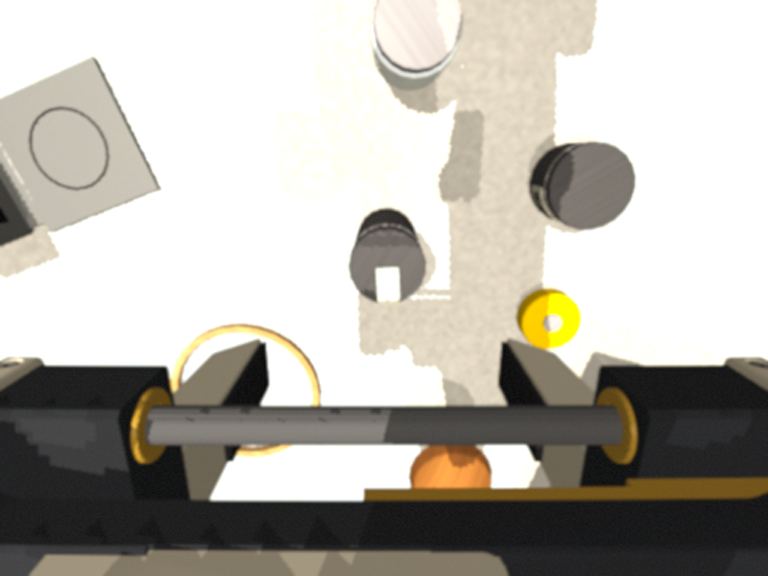

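The wrist view shows the tall tin's lid at (388,263) with the strip pointing down, close to the predicted (387,266). I'll take an enlarged crop to refine the position and yaw.

Run:
```python
from h import *
im=np.load('w1.npy')
crop(np.clip(im*1.2,0,255).astype(np.uint8),220,130,300,210,7.5,'pics/w1c.png')
```

```text
(no output)
```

View pics/w1c.png

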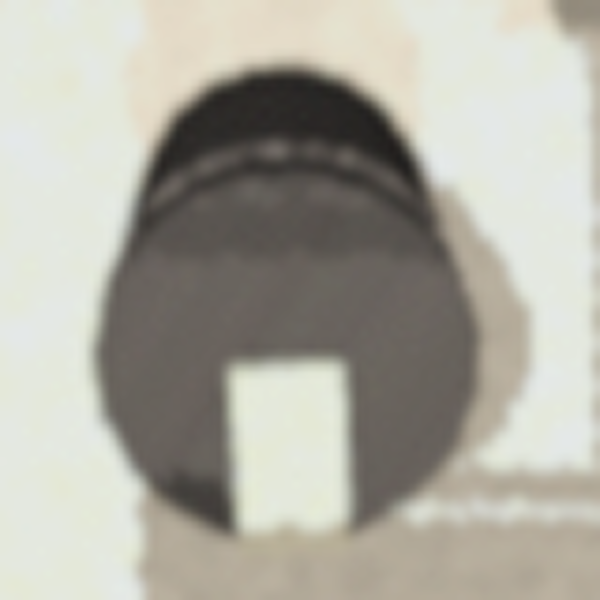

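Run:
```python
from h import *
c=np.load('wc1.npy',allow_pickle=True).item()
L=lambda x,y:(220+(x+.5)/7.5-.5,130+(y+.5)/7.5-.5)
for n,p in dict(ctr=(288,354),l=(98,354),r=(478,354),bot=(295,535),a=(228,368),b=(237,530),d=(349,362),e=(354,530),bottom0=(285,68)).items(): print(n,at_z(c,L(*p),.12 if n!='bottom0' else 0).round(4))
a=[at_z(c,L(*p),.12) for p in [(228,368),(237,530),(349,362),(354,530),(288,354),(295,535)]]
for i in (0,2,4): d=a[i+1]-a[i]; print(np.degrees(np.arctan2(d[1],d[0])))
th=np.linspace(0,2*np.pi,73)
# fit circle to rim points
from scipy.optimize import least_squares
rim=np.array([at_z(c,L(*p),.12) for p in [(98,354),(478,354),(236,535),(352,533),(113,270),(462,270),(130,445),(440,460)]])
print(least_squares(lambda q:np.hypot(rim[:,0]-q[0],rim[:,1]-q[1])-.028,[.6,.158]))
```

```text
ctr [0.6058 0.1579 0.12  ]
l [0.6106 0.1314 0.12  ]
r [0.6009 0.1845 0.12  ]
bot [0.6324 0.164  0.12  ]
a [0.6093 0.1499 0.12  ]
b [0.6332 0.1555 0.12  ]
d [0.6053 0.1667 0.12  ]
e [0.6301 0.1723 0.12  ]
bottom0 [0.5814 0.1537 0.    ]
13.163521623439214
12.685389730075643
12.703890881781303
     message: `ftol` termination condition is satisfied.
     success: True
      status: 2
         fun: [-8.858e-04 -1.087e-03  3.181e-04  5.196e-04 -4.338e-04
               -7.891e-04 -1.465e-03 -1.019e-03]
           x: [ 6.057e-01  1.580e-01]
        cost: 3.1672573054819535e-06
         jac: [[-1.808e-01  9.835e-01]
               [ 1.813e-01 -9.834e-01]
               ...
               [-6.573e-01  7.536e-01]
               [-4.290e-01 -9.033e-01]]
        grad: [-1.722e-08 -4.708e-09]
  optimality: 1.7215406709989584e-08
 active_mask: [ 0.000e+00  0.000e+00]
        nfev: 6
        njev: 6
```

Emit:
step_arm --pt "-2.6 2.2 -10 0 0 0.032" --pt "0 0 -20 0 0 0" --pt "0 0 -20 0 0 0" --pt "0 0 -20 0 0 0" --pt "0 0 -20 0 0 0" --pt "0 0 -20 0 0 0" --pt "0 0 -20 0 0 0" --pt "0 0 -20 0 0 0" --pt "0 0 -20 0 0 0" --pt "0 0 -20 0 0 0" --pt "0 0 -10 0 0 0" --pt "0 0 0 0 0 0" --pt "0 0 0 0 0 0"

```text
clock: 2.73
position: [0.6039, 0.1616, 0.0665]
ee_rot: [0.346, -3.121, -0.0]
force: [0.2, -0.4, 0.2]
width: 1.004
gripper_force: 0.0
```

Emit:
step_arm --pt "0 0 0 0 0 0" --pt "0 0 0 0 0 0" --pt "0 0 0 0 0 0" --pt "0 0 0 0 0 0" --pt "0 0 0 0 0 0" --pt "0 0 0 0 0 0" --pt "0 0 0 0 0 0" --pt "0 0 0 0 0 0" --gripper 0.4 --force 20

```text
clock: 3.4
position: [0.6052, 0.1602, 0.0671]
ee_rot: [-0.343, 3.122, -0.0]
force: [0.4, -1.7, 4.3]
width: 0.617
gripper_force: 19.8
```

Run:
```python
from h import *
pose()
```

```text
t 3.4 p [0.6052 0.1602 0.0671] yaw_y 102.53 zax [ 8.e-04 -2.e-04 -1.e+00] F [ 0.4 -1.7  4.3] w 0.617 g 19.8 q [-0.38  0.6   0.06  1.74 -0.04  0.81  1.48]
```

Emit:
step_arm --pt "0 0 10 0 0 0" --pt "0 0 20 0 0 0" --pt "0 0 20 0 0 0" --pt "0 0 20 0 0 0" --pt "-2 -22 0 0 0 -0.09" --pt "-2 -22 0 0 0 -0.09" --pt "-2 -22 0 0 0 -0.09" --pt "-2 -22 0 0 0 -0.09" --pt "-2 -22 0 0 0 -0.09" --pt "-2 -22 0 0 0 -0.09" --pt "-2 -22 0 0 0 -0.09" --pt "-2 -22 0 0 0 -0.09" --pt "-2 -22 0 0 0 -0.09" --pt "-2 -22 0 0 0 -0.09" --pt "-2 -22 0 0 0 -0.09" --pt "-2 -22 0 0 0 -0.09" --pt "-1.5 -18 0 0 0 -0.09" --pt "-1.5 -18 0 0 0 -0.09" --pt "0 0 0 0 0 0" --pt "0 0 0 0 0 0"

```text
clock: 5.07
position: [0.5773, -0.1399, 0.1369]
ee_rot: [-1.563, -2.724, -0.0]
force: [0.5, 0.6, -2.6]
width: 0.608
gripper_force: 19.8
```

Run:
```python
from h import *
pose()
a=cams.get_image('wrist'); np.save('w2',a); np.save('wc2',cams.get_calibration('wrist'),allow_pickle=True); b=cams.get_image('scene'); np.save('s2',b)
A=cv2.resize(a,None,fx=.78,fy=.78,interpolation=cv2.INTER_AREA)
B=cv2.resize(b[100:260,60:220],None,fx=2.5,fy=2.5,interpolation=cv2.INTER_CUBIC)
o=np.zeros((400,800,3),np.uint8);o[:A.shape[0],:A.shape[1]]=A;o[:,400:]=B
cv2.imwrite('pics/m2.png',np.clip(o*1.4,0,255).astype(np.uint8)[:,:,::-1])
```

```text
t 5.07 p [ 0.5773 -0.1399  0.1369] yaw_y 30.3 zax [-4.e-04  2.e-04 -1.e+00] F [ 0.5  0.6 -2.6] w 0.608 g 19.8 q [-0.15  0.49  0.42  1.78 -0.25  0.92  0.91]
```

View pics/m2.png

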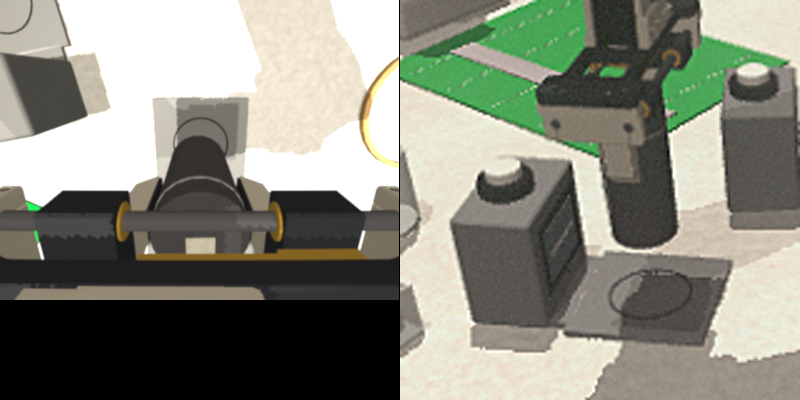

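The wrist view shows the strip end at (200,245) and the pad's far edge at (153–249,97), level with the tool. The tin hangs over the pad with its label toward the block. I'll measure the pad and strip in a crop.

Run:
```python
from h import *
im=np.load('w2.npy')
crop(np.clip(im[:, :]*1.0,0,255).astype(np.uint8),180,115,335,335,2.7,'pics/w2c.png')
a=cv2.resize(im[115:220,185:330],None,fx=4,fy=4,interpolation=cv2.INTER_CUBIC)
b=cv2.resize(im[220:340,210:305],None,fx=2.2,fy=2.2,interpolation=cv2.INTER_CUBIC)
b=np.clip(b*1.3,0,255).astype(np.uint8)
print(a.shape,b.shape)
o=np.zeros((420,800,3),np.uint8);o[:a.shape[0],:a.shape[1]]=a;o[:b.shape[0],590:590+b.shape[1]]=b[:, :210]
cv2.imwrite('pics/w2c.png',o[:,:,::-1])
```

```text
(420, 580, 3) (264, 209, 3)
```

View pics/w2c.png

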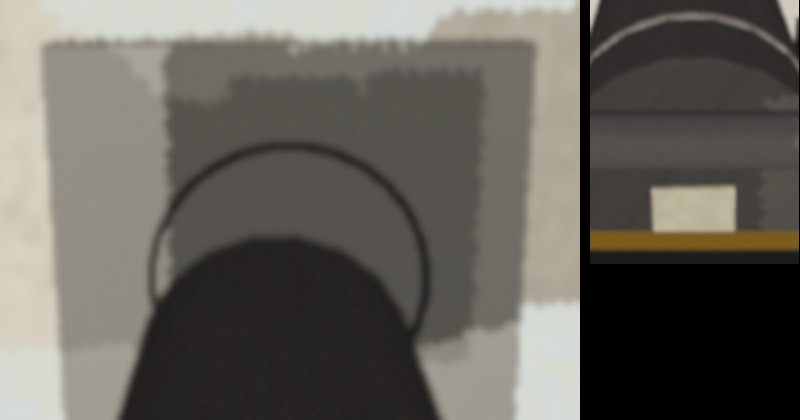

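Run:
```python
from h import *
from scipy.optimize import least_squares
c=np.load('wc2.npy',allow_pickle=True).item()
A=lambda x,y:(185+(x+.5)/4-.5,115+(y+.5)/4-.5)
B=lambda x,y:(210+(x-590+.5)/2.2-.5,220+(y+.5)/2.2-.5)
z=.006
P=[at_z(c,A(*p),z) for p in [(43,44),(536,42),(65,415),(515,415)]]
ang=lambda d:np.degrees(np.arctan2(d[1],d[0]))
print('far edge (scanner y) ',ang(P[0]-P[1]),ang(P[1]-P[0]),np.linalg.norm(P[0]-P[1]),'sides',ang(P[2]-P[0]),ang(P[3]-P[1]))
R=np.array([at_z(c,A(*p),z) for p in [(290,144),(150,270),(430,275),(210,175),(375,175),(168,220),(412,220)]])
r=least_squares(lambda q:np.hypot(R[:,0]-q[0],R[:,1]-q[1])-q[2],[.58,-.14,.035]); print('ring',r.x)
t=np.radians(-59.8); print('from far edge mid',(P[0]+P[1])/2+.06*np.array([np.cos(t),np.sin(t),0]))
lz=.1898
S=[at_z(c,B(*p),lz) for p in [(651,187),(736,186),(653,231),(736,231),(693.5,186.5),(695,57)]]
print('strip end',S[4],'width',np.linalg.norm(S[0]-S[1]),'edge ang',ang(S[0]-S[1])-90, ang(S[1]-S[0])-90,'sides',ang(S[2]-S[0]),ang(S[3]-S[1]))
print('lid far pt ->ctr',S[5]+.028*np.array([np.cos(t),np.sin(t),0]))
b=at_z(c,A(272,237),.0698);print('bottom ctr',b+.028*np.array([np.cos(t),np.sin(t),0]))
```

```text
far edge (scanner y)  -149.38034365542305 30.619656344576953 0.11847252790791057 sides -59.627235767211594 -59.22377836585866
ring [ 0.58079775 -0.14077114  0.03554085]
from far edge mid [ 0.57996806 -0.14030321  0.006     ]
strip end [ 0.57848939 -0.13988108  0.1898    ] width 0.016429113462564475 edge ang -238.88227338093998 -58.882273380939985 sides -58.52358791561884 -58.350355113720276
lid far pt ->ctr [ 0.57865114 -0.13989044  0.1898    ]
bottom ctr [ 0.57672954 -0.14214288  0.0698    ]
```

Emit:
step_arm --pt "2 -0.8 -10 0 0 -0.015" --pt "0 0 -15 0 0 0" --pt "0 0 -15 0 0 0" --pt "0 0 -10 0 0 0" --pt "0 0 -5 0 0 0" --pt "0 0 -3 0 0 0" --pt "0 0 -2 0 0 0" --pt "0 0 0 0 0 0" --pt "0 0 0 0 0 0"

```text
clock: 5.92
position: [0.5801, -0.1402, 0.0772]
ee_rot: [1.582, 2.713, 0.001]
force: [1.1, 0.4, -1.7]
width: 0.611
gripper_force: 19.8
```

Emit:
step_arm --pt "0 0 -1 0 0 0" --pt "0 0 -1 0 0 0" --pt "0 0 -1 0 0 0" --pt "0 0 0 0 0 0"

```text
clock: 6.25
position: [0.5797, -0.1401, 0.0737]
ee_rot: [-1.583, -2.714, -0.0]
force: [-0.3, 0.6, -2.8]
width: 0.613
gripper_force: 19.8
```

Emit:
step_arm --pt "0 0 -0.5 0 0 0" --pt "0 0 -0.3 0 0 0" --pt "0 0 0 0 0 0"

```text
clock: 6.5
position: [0.5799, -0.1403, 0.0731]
ee_rot: [1.583, 2.713, 0.0]
force: [-0.7, 0.2, -0.1]
width: 0.612
gripper_force: 19.8
```

Emit:
step_arm --pt "0 0 -0.4 0 0 0" --pt "0 0 0 0 0 0"

```text
clock: 6.67
position: [0.5797, -0.1405, 0.0729]
ee_rot: [1.583, 2.713, -0.0]
force: [-2.2, -1.7, 4.4]
width: 0.61
gripper_force: 19.9
```

Run:
```python
from h import *
pose()
```

```text
t 6.67 p [ 0.5797 -0.1405  0.0729] yaw_y 29.48 zax [ 2.e-04 -2.e-04 -1.e+00] F [-2.2 -1.7  4.4] w 0.61 g 19.9 q [-0.12  0.57  0.39  1.83 -0.29  0.79  0.93]
```

The tin is standing on the pad (force 4.4 N up). I'll release it and retreat straight up.

Emit:
step_arm --pt "0 0 0 0 0 0" --pt "0 0 0 0 0 0" --pt "0 0 0 0 0 0" --pt "0 0 0 0 0 0" --pt "0 0 0 0 0 0" --pt "0 0 0 0 0 0" --gripper 0.95

```text
clock: 7.17
position: [0.5798, -0.1401, 0.0725]
ee_rot: [1.582, 2.714, 0.0]
force: [0.1, 0.2, 0.3]
width: 0.94
gripper_force: 0.0
```

Emit:
step_arm --pt "0 0 10 0 0 0" --pt "0 0 20 0 0 0" --pt "0 0 20 0 0 0" --pt "0 0 20 0 0 0" --pt "0 0 20 0 0 0" --pt "0 0 25 0 0 0" --pt "0 0 25 0 0 0" --pt "0 0 25 0 0 0" --pt "-15 26 15 0 0 0" --pt "0 0 0 0 0 0" --pt "0 0 0 0 0 0"

```text
clock: 8.08
position: [0.565, -0.1129, 0.2542]
ee_rot: [1.579, 2.714, 0.003]
force: [-0.2, -0.1, -0.4]
width: 0.948
gripper_force: 0.0
```

Run:
```python
from h import *
pose()
c=cams.get_calibration('wrist');a=cams.get_image('wrist'); np.save('w3',a); np.save('wc3',c,allow_pickle=True); 
crop(a,70,20,400,270,2.4,'pics/w3.png')
t=cams.get_image('top'); np.save('t3',t); s=cams.get_image('scene'); np.save('s3',s)
```

```text
t 8.08 p [ 0.565  -0.1129  0.2542] yaw_y 29.63 zax [ 2.5e-03  9.0e-04 -1.0e+00] F [-0.2 -0.1 -0.4] w 0.948 g 0.0 q [-0.24  0.34  0.47  1.69 -0.17  1.15  0.79]
```

View pics/w3.png

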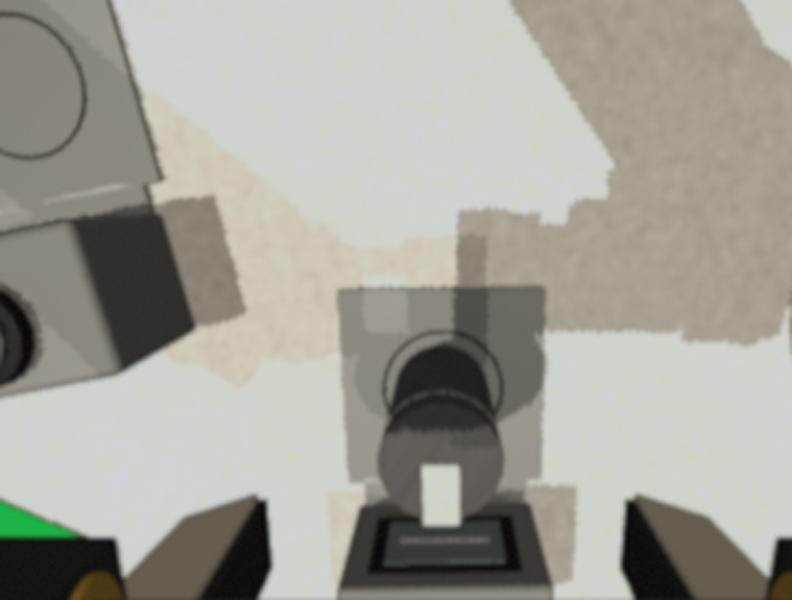

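The tin stands in the ring (ring x 384–503; tin lid centre (441,458)), and the strip points at the window (421–461, y 465–526). I'll check the numbers and compute the button position.

Run:
```python
from h import *
c=np.load('wc3.npy',allow_pickle=True).item()
A=lambda p:(70+(p[0]+.5)/2.4-.5,20+(p[1]+.5)/2.4-.5)
ang=lambda d:round(np.degrees(np.arctan2(d[1],d[0])),1)
W=lambda p,z:at_z(c,A(p),z)
P=[W(p,.006) for p in [(339,289),(545,287),(350,481),(541,481)]]
print('pad ctr',sum(P)/4,'yaw',ang(P[1]-P[0])-90,ang(P[2]-P[0]),ang(P[3]-P[1]))
f=np.array([np.cos(np.radians(-59.5)),np.sin(np.radians(-59.5)),0])
print('ring', (W((384,382),.006)+W((503,382),.006))/2, W((442,331),.006)+.035*f)
print('tin lid',W((441,458),.126),W((441,393),.126)+.028*f,'base',W((443,345),.006)+.028*f)
S=[W(p,.126) for p in [(421,465),(461,465),(422,526),(461,526)]]
print('strip',ang(S[2]-S[0]),ang(S[3]-S[1]),'end',(S[0]+S[1])/2)
t=np.load('t3.npy'); s=np.load('s3.npy'); ct=cams.get_calibration('top'); cs=cams.get_calibration('scene')
ctr=np.array([.580,-.1405])
b=ctr+.115*f[:2]; print('button est',b)
for z in (.115,.12,.125,.13): print(z,proj(ct,[*b,z]),proj(cs,[*b,z]))
# tri: white button in both: show crops
o=np.hstack([cv2.resize(t[100:150,350:400],(400,400),interpolation=cv2.INTER_CUBIC),cv2.resize(s[150:250,75:175],(400,400),interpolation=cv2.INTER_CUBIC)])
cv2.imwrite('pics/b3.png',np.clip(o*1.3,0,255).astype(np.uint8)[:,:,::-1])
```

```text
pad ctr [ 0.5803722  -0.14091303  0.006     ] yaw -59.9 -59.7 -59.2
ring [ 0.57818593 -0.13746767  0.006     ] [ 0.58004214 -0.14133937  0.006     ]
tin lid [ 0.57786317 -0.13940134  0.126     ] [ 0.577659   -0.13801586  0.126     ] base [ 0.58108337 -0.14224115  0.006     ]
strip -60.2 -60.0 end [ 0.57946823 -0.14223977  0.126     ]
button est [ 0.63836691 -0.23958735]
0.115 [[375.20337626 130.36836841]] [[101.63512919 170.92543606]]
0.12 [[375.85023283 129.68596053]] [[101.23246361 168.85703437]]
0.125 [[376.50334546 128.99688337]] [[100.82867309 166.77730795]]
0.13 [[377.16280307 128.30104096]] [[100.4237684  164.68621036]]
```

View pics/b3.png

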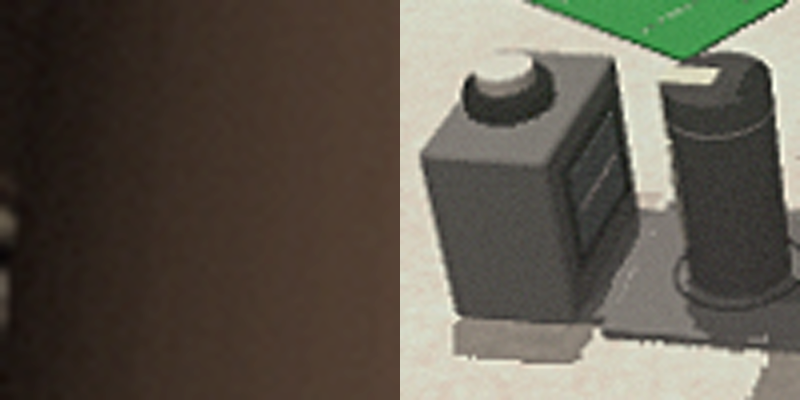

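The tin is well placed: about 1–2 mm from the pad centre and within 1° in yaw. The button projects to a top height of about 0.124 m. Next I'll shut the fingers and move above the button.

Emit:
step_arm --pt "14.6 -25.4 0 0 0 0" --pt "14.6 -25.4 0 0 0 0" --pt "14.6 -25.4 0 0 0 0" --pt "14.6 -25.4 0 0 0 0" --pt "14.6 -25.4 0 0 0 0" --pt "0 0 0 0 0 0" --pt "0 0 0 0 0 0" --pt "0 0 -20 0 0 0" --pt "0 0 -25 0 0 0" --pt "0 0 -25 0 0 0" --pt "0 0 -25 0 0 0" --pt "0 0 -15 0 0 0" --pt "0 0 -7 0 0 0" --pt "0 0 0 0 0 0" --pt "0 0 0 0 0 0" --gripper 0

```text
clock: 9.48
position: [0.6379, -0.2408, 0.136]
ee_rot: [1.582, 2.714, 0.0]
force: [1.0, 0.6, -0.1]
width: 0.002
gripper_force: 0.0
```

Emit:
step_arm --pt "0 0 -2 0 0 0" --pt "0 0 -2 0 0 0" --pt "0 0 -2 0 0 0" --pt "0 0 -2 0 0 0" --pt "0 0 0 0 0 0"

```text
clock: 9.9
position: [0.6378, -0.2411, 0.1275]
ee_rot: [1.582, 2.714, 0.0]
force: [-0.6, -0.6, 1.0]
width: 0.004
gripper_force: 0.5
```

Emit:
step_arm --pt "0 0 -1.5 0 0 0" --pt "0 0 -1.5 0 0 0" --pt "0 0 0 0 0 0"

```text
clock: 10.15
position: [0.6379, -0.2412, 0.1245]
ee_rot: [1.582, 2.714, 0.0]
force: [-0.4, 0.3, 2.5]
width: 0.005
gripper_force: 1.2
```

Emit:
step_arm --pt "0 0 -1.5 0 0 0" --pt "0 0 -1.5 0 0 0" --pt "0 0 0 0 0 0"

```text
clock: 10.4
position: [0.6379, -0.2412, 0.1215]
ee_rot: [1.582, 2.714, 0.0]
force: [-0.7, -0.9, 4.6]
width: 0.004
gripper_force: 1.9
```

Emit:
step_arm --pt "0 0 -1 0 0 0" --pt "0 0 0 0 0 0"

```text
clock: 10.57
position: [0.6379, -0.2412, 0.1213]
ee_rot: [1.582, 2.713, 0.001]
force: [-2.1, 1.7, 7.3]
width: 0.001
gripper_force: 4.1
```

Emit:
step_arm --pt "0 0 -0.7 0 0 0" --pt "0 0 0 0 0 0"

```text
clock: 10.73
position: [0.6379, -0.2412, 0.1212]
ee_rot: [1.582, 2.713, 0.001]
force: [-3.5, 1.7, 13.2]
width: 0.005
gripper_force: 6.5
```

The button is at its stop: 13 N, and the tool has stopped moving. I'll release it and retreat.

Emit:
step_arm --pt "0 0 3 0 0 0" --pt "0 0 5 0 0 0" --pt "0 0 10 0 0 0" --pt "0 0 25 0 0 0" --pt "0 0 30 0 0 0" --pt "0 0 30 0 0 0" --pt "0 0 20 0 0 0" --pt "0 0 0 0 0 0" --pt "0 0 0 0 0 0"

```text
clock: 11.48
position: [0.6381, -0.2415, 0.2444]
ee_rot: [1.582, 2.712, 0.001]
force: [-1.1, -0.2, -0.2]
width: 0.002
gripper_force: 0.0
```

Run:
```python
from h import *
pose(); s=cams.get_image('scene')
crop(np.clip(s*1.3,0,255).astype(np.uint8),60,100,320,295,3,'pics/s4.png')
d=np.abs(s[150:250,75:300].astype(int)-np.load('s3.npy')[150:250,75:300]).max(2)
print((d[:, :110]>40).sum())
```

```text
t 11.48 p [ 0.6381 -0.2415  0.2444] yaw_y 29.5 zax [ 2.3e-03 -7.0e-04 -1.0e+00] F [-1.1 -0.2 -0.2] w 0.002 g 0.0 q [-0.01  0.54  0.48  1.42 -0.25  1.24  1.01]
999
```

View pics/s4.png

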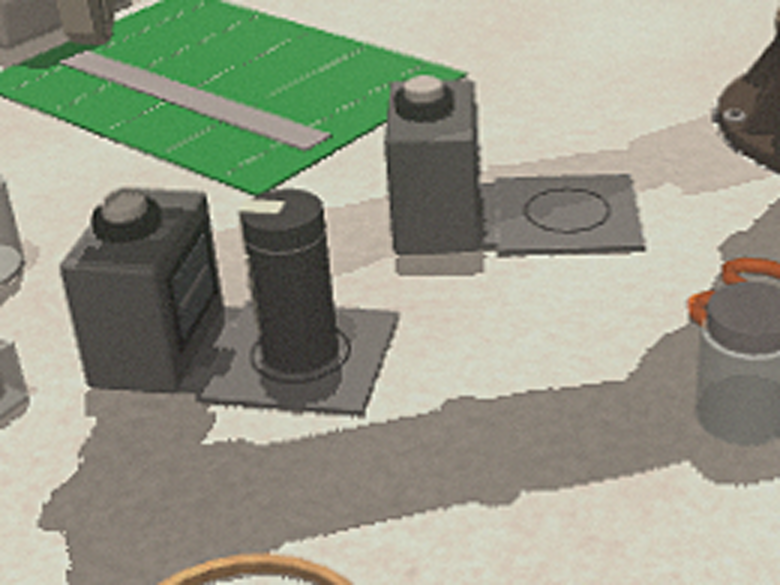

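The tin stands centred in the ring at (295,350) with its strip toward the window. The button at (125,208) is up again, and the robot is clear of everything.

```bash
python3 -c "
from cell import job
print(job.sign_off())"
```

```text
the job is handed in; nothing more can be done
None
```

The job is handed in at about 11.5 s: the tall tin stands on the far scanner's pad within about 2 mm of centre, with its label within about 1° of the window. The read button was pressed to its stop and came back up, and the squat tin and glass jar were not touched.

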